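# Dial the lockbox code and fetch the objective

### The job

Unlock the grey lockbox by rolling its three thumbwheels until 4, 2 and 5 dots, from left to right as the robot sees them, are centred at the top; only then slide its lid fully open. Take out the objective case, stand it upright in the shallow metal tray without dropping it, and leave the wheels on the code and the lid open. Do not disturb the vials and the beaker.

Things in the scene. Friction and masses are not known exactly. Their poses are not given: they have to be found in the camera images.
- lockbox: grey lockbox 200 (x) x 230 (y) x 72 mm high, fixed to the bench; origin under its centre, x away from the robot, y left, z up. Front strip (x -100 to -22 mm): lock housing with three thumbwheels, axles at x -66, y 44, 0, -44 mm, their tops standing out of it; black ridges beside each mark its index line. Behind: compartment on the right, solid block on the left.
- compartment (a point): centre of the compartment's floor, at x 34, y -55 mm in the lockbox, 8 mm above the bench; inside 112 (x) x 100 (y) mm, rim 64 mm above this floor; closed by the sliding lid.
- wheel_left (a joint): left (robot's left, lockbox +y) thumbwheel: bright metal disc 52 mm across, 20 mm wide, axle along lockbox y; rim with dots 1 to 6 as on a die, one number per 60 deg. Value in rad: number n is centred at the top at (n-1)*1.0472. Dragging the rim's top toward lockbox +x (away from the robot) raises it. End stops -0.40 and 5.64; friction 0.02 N m; stays where left.
- wheel_middle (a joint): middle thumbwheel: bright metal disc 52 mm across, 20 mm wide, axle along lockbox y; rim with dots 1 to 6 as on a die, one number per 60 deg. Value in rad: number n is centred at the top at (n-1)*1.0472. Dragging the rim's top toward lockbox +x (away from the robot) raises it. End stops -0.40 and 5.64; friction 0.02 N m; stays where left.
- wheel_right (a joint): right (robot's right) thumbwheel: bright metal disc 52 mm across, 20 mm wide, axle along lockbox y; rim with dots 1 to 6 as on a die, one number per 60 deg. Value in rad: number n is centred at the top at (n-1)*1.0472. Dragging the rim's top toward lockbox +x (away from the robot) raises it. End stops -0.40 and 5.64; friction 0.02 N m; stays where left.
- wheel_left_top (a point): topmost point of the left wheel's rim, above its axle, fixed in the lockbox: 86 mm above the bench, 14 mm above the lock housing. The wheel is sprung: pressed from above it gives up to 10 mm (3 N to start, then 0.8 N per mm), so a closed fingertip pressed 3 to 5 mm into it rolls it by friction, 26 mm of travel per rad.
- wheel_middle_top (a point): topmost point of the middle wheel's rim, above its axle, fixed in the lockbox: 86 mm above the bench, 14 mm above the lock housing. The wheel is sprung: pressed from above it gives up to 10 mm (3 N to start, then 0.8 N per mm), so a closed fingertip pressed 3 to 5 mm into it rolls it by friction, 26 mm of travel per rad.
- wheel_right_top (a point): topmost point of the right wheel's rim, above its axle, fixed in the lockbox: 86 mm above the bench, 14 mm above the lock housing. The wheel is sprung: pressed from above it gives up to 10 mm (3 N to start, then 0.8 N per mm), so a closed fingertip pressed 3 to 5 mm into it rolls it by friction, 26 mm of travel per rad.
- lid (a joint): sliding steel lid, 114 x 114 x 5 mm, on top of the lockbox; value in m, 0 = shut over the compartment, 0.108 = fully open against its stop; it slides toward the lockbox's +y and stays where left (about 1.5 N to move).
- lid_handle (a point): top centre of the lid's dark grip bar: 50 mm long along the lockbox's x, 12 mm wide (y), standing 18 mm above the lid's surface (its top is 95 mm above the bench); at x 34, y -56 mm in the lockbox when shut; it moves with the lid.
- objective_case: spare microscope objective in a clear tube case with black foot, 55 mm tall, foot 35 mm and 10 mm high, tube 25 mm across above it up to 46 mm; origin at the centre of its underside, z up its axis. It starts standing upright on the compartment's floor, out of sight until the lid is open. About 60 g. Grip it across the tube.
- tray: shallow plain metal tray 130 (x) x 150 (y) mm, 14 mm high, walls and floor 4 mm, fixed on the bench to the left; origin at the centre of its underside.
- vial_1: bystander: small capped vial, 25 mm across, 52 mm tall, standing beyond the tray; origin under its centre.
- vial_2: bystander: a second such vial beside it; origin under its centre.
- beaker: bystander: small clear beaker 51 mm across, 66 mm tall, standing near the vials; origin under its centre.
Mind the look-alikes: they are no part of the job. Leave any black look-alike of the tray alone.

How it is judged:
On the way, in this order (a step that is already met when the one before it is completed fails the run):
1. the wheels stand on 4, 2, 5 (value of joint wheel_left between 2.942 and 3.342 rad and value of joint wheel_middle between 0.847 and 1.247 rad and value of joint wheel_right between 3.989 and 4.389 rad), for 0.2 s.
2. the lid is fully open (all of step 1 and value of joint lid above 0.095 m), for 0.2 s.
At the end, for the whole second after the job is handed in: The left, middle and right wheels stand on 4, 2 and 5 within 0.2 rad each; the lid is open by at least 95 mm of its 108; the objective case stands at rest and upright (within 0.12 rad) on the tray's floor (its axis within 50 mm in x and 60 mm in y of the tray's centre) (all of step 2 and x of objective_case in the frame of tray between -0.05 and 0.05 m and y of objective_case in the frame of tray between -0.06 and 0.06 m and z of objective_case in the frame of tray below 0.01 m and angle between objective_case's own z axis and vertical below 0.12 rad and linear speed of objective_case below 0.02 m/s); the robot touches nothing.
It fails at once if the lid is moved (more than 10 mm from shut) while a wheel is off its number by more than 0.25 rad (value of joint lid above 0.01 m and (value of joint wheel_left below 2.892 rad or value of joint wheel_left above 3.392 rad or value of joint wheel_middle below 0.797 rad or value of joint wheel_middle above 1.297 rad or value of joint wheel_right below 3.939 rad or value of joint wheel_right above 4.439 rad)).
It fails at once if the objective case is let go with its foot more than 40 mm above the bench (height (world z) of objective_case above 0.04 m and contact force between the fingers and objective_case below 0.02 N).
It fails at once if a vial or the beaker is moved more than 25 mm (distance of any of vial_1, vial_2, beaker from where it was at the start of the episode above 0.025 m).
It also fails if it takes over 67 s, if anything falls off the work surface, if the arm or the gripper's body presses on something with over 40 N, if the wrist force passes 120 N, or if a joint passes its speed limit or range.

### The arm

A 6-joint arm with a two-finger parallel gripper is mounted at the origin on a cart in front of the work surface, level with it; the furniture and walls round the work are solid. World frame = base frame: x ahead of the robot, y to its left, z up, the work surface at z = 0. Lengths are in m, angles in rad, forces in N, time in s.
With the tool pointing down it reaches from about 0.15 to 0.775 m from the base axis. Payload 6.1 kg.
Tool frame: the origin (TCP) lies at the very end of the fingers, on their centre line; the grasp point (between the pads) lies 19 mm behind it; z points along the fingers, y is the line along which they close (so a half turn about z gives the same grasp; the last joint's range is limited). The gripper opens to 85 mm and grips with 20 to 120 N. Pads are 22 mm wide; open, the fingers measure 114 mm over their backs; the gripper's body (76 mm by 85 mm) begins 54 mm behind the grasp point. The pads swing forward as they close: fully open they stand 13 mm farther back than shut.
Start: joints at [1.136, 0.126, -0.04, 1.405, 0, 1.571], TCP at [0.221, 0.476, 0.231] pointing down, gripper open.
Joint ranges: [-2.72, 2.72], [-0.95, 1.95], [-1.27, 1.35], [-1.78, 2.02], [-1.46, 1.47], [-3.14, 3.14]. Speed limits (rad/s): [2.39, 2.39, 3.01, 3.14, 3.14, 3.14].

### API

Orientations are given as a rotation vector (axis times angle).
In Python, from bench import bot, capture, calibration, hand_in gives the robot as it stands. The module is installed in compiled form; this text tells all that it offers.
- The arm moves only by the tool play_rows, never from a script. Its argument "motion" is a list of rows, each a list of 7 numbers: the shift along the tool's x, y, z scaled (see below), then the turn, a rotation vector about the tool's x, y, z scaled (see below), then the closure, from 0 (fully open) to 1 (shut). A call has 1 to 20 rows; each row is the pose to reach, as a shift and turn from the pose commanded when the call began, along the tool's axes at that moment; what a row does not reach only later rows make up. The controller multiplies each number of a shift by 500 mm and each number of a turn by 0.5 rad. A row lasts 1/10 s, in which the tool goes at most 50 mm and 8.59 degrees, less where a joint would pass 70% of its speed; a pose out of reach is approached as far as the arm can. A call with a number of a shift or a turn outside -1 to 1 is refused whole. A call with a gripper value outside its range is refused whole. The fingers move at their own pace and stop on an object; "squeeze" is the grip in N (left out, the last holds). Time passes only in rows, so rows that repeat a pose let the fingers close. It gives the time, the measured TCP pose, the force, the opening and the grip force at its end, in the units of the state.
- bot.sense(): the state, without advancing time (a new reading comes with each control period).
- capture(name): name is "side" or "top"; returns the picture (384x512x3 uint8, red, green, blue); there is no depth.
- calibration(name): a dict with "vertical_fov" (degrees; the focal length in pixels is half the picture's height over the tangent of half this angle, whatever the lens; pixels are square), "cx", "cy" (the principal point, pixels), "R" (3x3) and "t" (3): a world point X has camera coordinates R X + t. Camera axes: x right, y down, z forward; pixel columns grow to the right and rows downward; lengths in m; the calibration is good to about 2 mm. A picture is of the moment at which its call begins. calibration takes no time and is no camera call.
- hand_in(): hands the job in; it is judged then, once.
The state is a dict: "t": time; "joints": joint angles; "joint_vel": joint speeds; "tau": joint torques, N m; "eef_pos": TCP position; "orientation": TCP orientation; "contact_force": force on the tool from outside, world axes, zero at the start; "ft_torque": the same for the moment, N m; "opening": finger opening in m; "gripper_force": force on a finger pad.
Only numpy, scipy, OpenCV 4.12 (cv2) and the standard library are available. Lean on these libraries where they do the work, as an engineer would, in place of code of your own. Each camera call takes 0.05 s, during which the arm holds its last target. There are 200 camera calls.

## Working session

There is one attempt and no reset: what is moved stays moved. The work goes in short steps, Python scripts to look and compute and a tool call to move; the robot and the scene stay as the last step left them, time stands still between calls to the robot, and variables do not carry over. Pictures are saved under pics/ and viewed, at most 10 in all, crops included, and the job is handed in when it is done.

Besides the shell and the picture viewer there is one more tool, called after "Call:" as name([rows], argument=value, ...), one row to a line, values as JSON. play_rows: Moves the arm, as the interface text tells. Its arguments: {"type":"object","properties":{"motion":{"type":"array","items":{"type":"array","items":{"type":"number","minimum":-1,"maximum":1}}},"squeeze":{"type":"number"}},"required":["motion"]}

```bash
mkdir -p pics
python3 - <<'E'
from bench import bot,capture,calibration
import cv2
s=bot.sense();print(s['t'],s['eef_pos'],s['orientation'],s['opening'])
for n in('side','top'):
    im=capture(n);cv2.imwrite(f'pics/{n}0.png',im[:,:,::-1]);print(n,calibration(n))
a=cv2.imread('pics/side0.png');b=cv2.imread('pics/top0.png')
E
```

```text
0.0 [0.22095428 0.47578276 0.23052094] [-6.77552491e-01 -3.06728680e+00  2.48932939e-03] 0.08561497319945373
side {'vertical_fov': 51.99828781603487, 'cx': 255.30239010712074, 'cy': 194.32589902730976, 'R': array([[-0.8136309 ,  0.58107096, -0.01900765],
       [ 0.45001342,  0.60874747, -0.6533869 ],
       [-0.3680933 , -0.54016947, -0.75678549]]), 't': array([ 0.24841322, -0.39858688,  1.72821248])}
top {'vertical_fov': 43.57562746576984, 'cx': 262.14170116837096, 'cy': 186.80667536283784, 'R': array([[-0.02608497, -0.99962522,  0.00830583],
       [-0.99681268,  0.02538316, -0.07563183],
       [ 0.07539266, -0.01025221, -0.99710122]]), 't': array([0.33949399, 0.53719875, 1.83887103])}
```

View pics/side0.png

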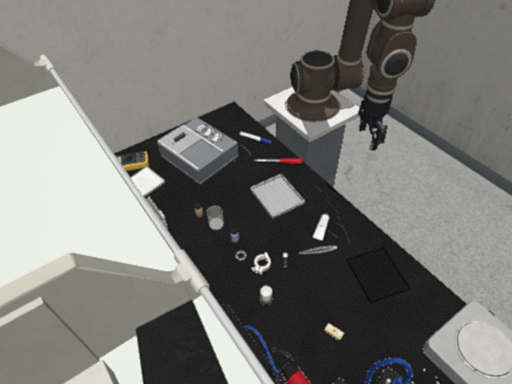

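View pics/top0.png

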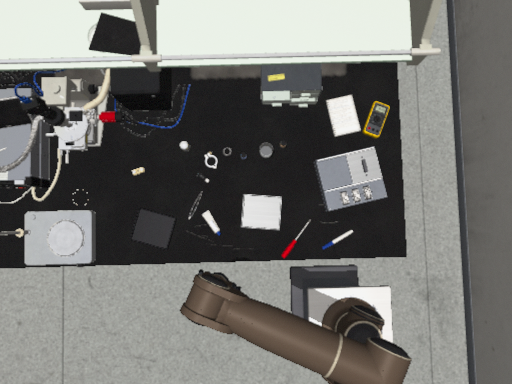

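The top view shows the lockbox at (351,178), the metal tray at (262,212), and the black tray look-alike at (155,228). The beaker is at (266,150), with vials at about (283,144) and (243,156). In the side view the lockbox is at (198,150) and the tray at (277,195). Next I'll crop both views closer.

Run:
```python
import cv2,numpy as np
a=cv2.imread('pics/side0.png');b=cv2.imread('pics/top0.png')
r=lambda im,x,y,w,h,s:cv2.resize(im[y:y+h,x:x+w],None,fx=s,fy=s,interpolation=cv2.INTER_CUBIC)
A=r(b,310,140,80,75,5)   # top lockbox 400x375
B=r(a,150,110,100,75,4)  # side lockbox 400x300
C=r(b,235,185,55,50,4); D=r(a,245,165,65,55,4)
im=np.zeros((600,800,3),np.uint8)
for p,x,y in((A,0,0),(B,400,0),(C,0,380),(D,400,320)):
    im[y:y+p.shape[0],x:x+p.shape[1]]=p
cv2.imwrite('pics/crop1.png',im)
```

```text
(no output)
```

View pics/crop1.png

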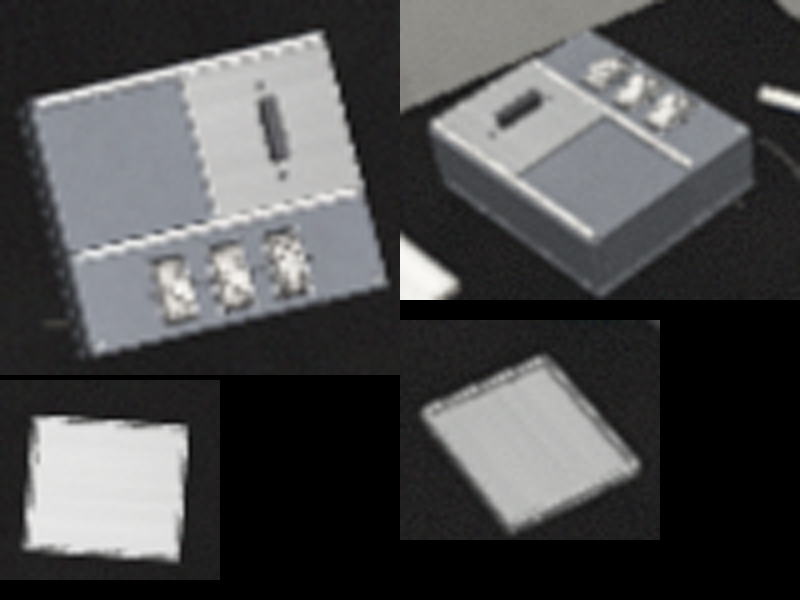

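The crops show the lockbox with three bright wheels along its near strip, the lid's dark bar on the right, and the plain metal tray. I'm choosing these: the tray is the silver one at (262,212), not the black one at (155,228). Next I'll fit the poses from both views.

```bash
cat > h.py <<'E'
import numpy as np,cv2
from scipy.optimize import least_squares
from bench import bot,capture,calibration
C={n:calibration(n) for n in('side','top')}
def proj(n,X):
    c=C[n];f=192/np.tan(np.radians(c['vertical_fov']/2))
    p=np.atleast_2d(X)@c['R'].T+c['t'];return np.c_[f*p[:,0]/p[:,2]+c['cx'],f*p[:,1]/p[:,2]+c['cy']]
def tri(d):
    return least_squares(lambda X:np.concatenate([(proj(n,X)-d[n]).ravel() for n in d]),[.4,0,.05]).x
def world(p,L):
    L=np.atleast_2d(L);c,s=np.cos(p[2]),np.sin(p[2])
    return np.c_[p[0]+c*L[:,0]-s*L[:,1],p[1]+s*L[:,0]+c*L[:,1],L[:,2]]
def fit(L,d,names=('side','top')):
    r=least_squares(lambda p:np.concatenate([(proj(n,world(p,L))-d[n]).ravel() for n in names]),[.4,0,0]);return r.x,np.abs(r.fun).max()
E
python3 - <<'E'
from h import *
h=lambda a,s,o:(np.array(a)+.5)/s-.5+o
bt=h([(35,100),(322,32),(387,283),(93,357)],5,(310,140))
bs=h([(197,240),(30,125),(190,30),(350,130)],4,(150,110))
tt=h([(35,37),(187,45),(180,180),(25,168)],4,(235,185))
ts=h([(113,210),(22,88),(145,35),(238,145)],4,(245,165))
for t,s,l,w,z in((bt,bs,.1,.115,.072),(tt,ts,.065,.075,.014)):
    d={'top':t,'side':s};L=[(l,w,z),(l,-w,z),(-l,-w,z),(-l,w,z)]
    print([tri({'top':t[i],'side':s[i]}).round(3) for i in range(4)])
    print(fit(L,d),fit(L,d,('top',)),fit(L,d,('side',)))
# handle
print(tri({'top':h((275,129),5,(310,140)),'side':h((120,108),4,(150,110))}))
for n,p in(('beaker',(266,150)),('v',(283,144)),('v',(243,156))): pass
E
```

```text
[array([0.636, 0.12 , 0.072]), array([ 0.685, -0.101,  0.074]), array([ 0.492, -0.141,  0.069]), array([0.445, 0.081, 0.069])]
(array([ 0.56442265, -0.01017125,  0.20743185]), np.float64(1.3608506636782636)) (array([ 0.5661465 , -0.01127604,  0.20709032]), np.float64(1.0781962484265364)) (array([ 0.5629297 , -0.00883531,  0.20727692]), np.float64(1.0503694683812057))
[array([0.52 , 0.4  , 0.004]), array([0.508, 0.252, 0.017]), array([0.379, 0.263, 0.013]), array([0.394, 0.412, 0.011])]
(array([ 0.45082596,  0.33254663, -0.09203203]), np.float64(1.2479606426561816)) (array([ 0.45077115,  0.33115699, -0.09047329]), np.float64(0.4384337999110812)) (array([ 0.45128539,  0.33418709, -0.09375103]), np.float64(0.8746265178085082))
[ 0.61025527 -0.05913791  0.08528359]
```

Both fits agree to within about 3 mm, and the heights check out at 0.07 and 0.012. The handle triangulates to (0.610, -0.059), which matches the box frame. Next I'll average several frames and unroll the wheel rims to read them.

```bash
cat >> h.py <<'E'
BOX=np.array([.5648,-.0103,.2073])
def avg(n,k=5): return np.mean([capture(n).astype(np.float32) for _ in range(k)],0)[:,:,::-1]
ph=np.radians(np.linspace(75,-75,326));yy=np.linspace(.012,-.012,120)
def unroll(n,im,yc,box=BOX):
    P,Y=np.meshgrid(ph,yy,indexing='ij')
    L=np.c_[(-.066+.026*np.sin(P)).ravel(),(yc+Y).ravel(),(.060+.026*np.cos(P)).ravel()]
    uv=proj(n,world(box,L)).astype(np.float32).reshape(326,120,2)
    return cv2.remap(im,uv[...,0],uv[...,1],cv2.INTER_CUBIC)
def sheet(f,k=5):
    I={n:avg(n,k) for n in('top','side')};np.savez(f.replace('png','npz'),**I)
    o=[]
    for n in I:
        for yc in(.044,0,-.044):
            m=np.clip(unroll(n,I[n],yc),0,255).astype(np.uint8);m[163,:6]=(0,0,255);m[163,-6:]=(0,0,255);o.append(cv2.copyMakeBorder(m,0,0,4,4,cv2.BORDER_CONSTANT))
    s=np.hstack(o);raw=[]
    for n,(x,y,w,h) in(('top',(334,184,46,26)),('side',(190,120,40,25))):
        raw.append(cv2.resize(np.clip(I[n][y:y+h,x:x+w],0,255).astype(np.uint8),(s.shape[1]//2,260),interpolation=cv2.INTER_CUBIC))
    cv2.imwrite(f,np.vstack([s,np.hstack(raw)]))
E
python3 -c "
from h import *
sheet('pics/w0.png')"
```

```text
(no output)
```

View pics/w0.png

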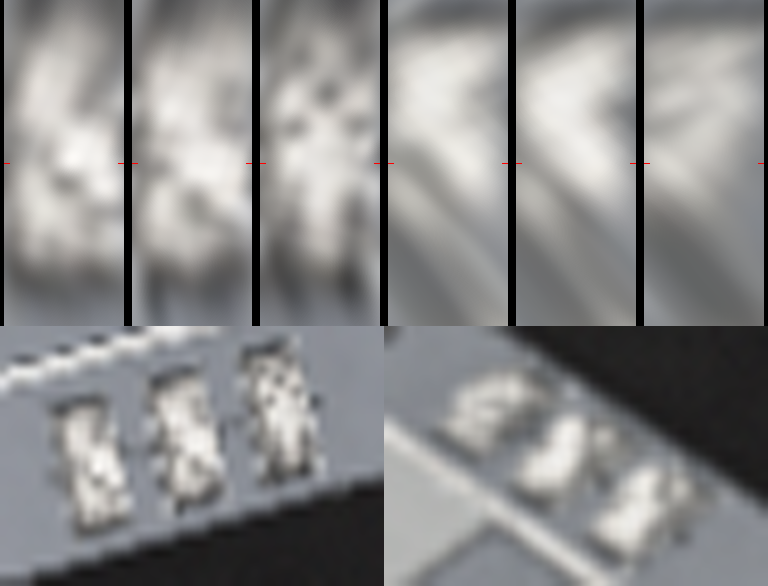

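The averaged sheet shows the following:
- **Right wheel:** a "5" pattern centred on the far side of the index, at dots (325,93), (297,124) and (357,124), with a "6" coming up below it.
- **Left wheel:** a single dot near the top at (67,178).
- **Middle wheel:** partly diagonal and ambiguous.

I'll fit die templates to settle the readings.

```bash
cat >> h.py <<'E'
import itertools
def pips(flip,six):
    a=[(1,1),(-1,-1)] if not flip else [(1,-1),(-1,1)]
    f=[(1,1),(-1,-1),(1,-1),(-1,1)];c=[(0,0)]
    s=[(1,0),(-1,0)] if six==1 else [(0,1),(0,-1)]
    return [c,a,a+c,f,f+c,f+s]
def tmpl(v,flip,six,sp,r,sig):
    T=np.ones((326,120),np.float32)
    for n,pp in enumerate(pips(flip,six)):
        base=v-n*np.pi/3
        for a,b in pp:
            q=base+a*sp/.026;q=(q+np.pi)%(2*np.pi)-np.pi
            d2=((ph[:,None]-q)*.026)**2+(yy[None]-b*sp)**2
            T[d2<r*r]=0
    T[:,np.abs(yy)>.010]=.4
    return cv2.GaussianBlur(T,(0,0),sig*5e3)
def ncc(a,b): a=a-a.mean();b=b-b.mean();return (a*b).sum()/np.sqrt((a*a).sum()*(b*b).sum())
def readw(f,vs=np.radians(np.arange(-24,325,3))):
    im=np.load(f)['top'];R=[]
    W=slice(35,291)
    U=[cv2.cvtColor(unroll('top',im,yc).astype(np.float32),cv2.COLOR_BGR2GRAY) for yc in(.044,0,-.044)]
    for flip,six,sp,r in itertools.product((0,1),(1,2),(.005,.006,.007),(.0018,.0025)):
        T=[tmpl(v,flip,six,sp,r,.0013) for v in vs]
        R.append(((flip,six,sp,r),np.array([[max(ncc(np.roll(u,(0,dx),(0,1))[W,12:-12],t[W,12:-12]) for dx in(-8,0,8)) for t in T] for u in U])))
    R.sort(key=lambda q:-q[1].max(1).sum())
    for k,S in R[:4]:
        print(k)
        for s in S:
            o=[];z=s.copy()
            for _ in range(3):
                i=z.argmax();o.append((round(float(vs[i]),2),round(float(z[i]),2)));z[max(0,i-6):i+7]=-1
            print('   ',o)
E
python3 -c "
from h import *
readw('pics/w0.npz')"
```

```text
(0, 2, 0.007, 0.0025)
    [(1.94, 0.48), (-0.16, 0.34), (0.99, 0.29)]
    [(1.83, 0.37), (0.89, 0.29), (4.29, 0.28)]
    [(4.71, 0.39), (3.14, 0.32), (4.24, 0.31)]
(0, 2, 0.007, 0.0018)
    [(1.94, 0.46), (-0.1, 0.33), (0.94, 0.29)]
    [(1.88, 0.35), (0.89, 0.29), (4.35, 0.27)]
    [(4.71, 0.37), (4.24, 0.31), (3.14, 0.31)]
(0, 1, 0.007, 0.0025)
    [(1.94, 0.48), (4.03, 0.39), (0.99, 0.29)]
    [(1.83, 0.37), (0.89, 0.29), (4.03, 0.29)]
    [(3.14, 0.32), (2.57, 0.3), (1.05, 0.28)]
(0, 2, 0.006, 0.0025)
    [(1.94, 0.46), (1.05, 0.3), (-0.1, 0.3)]
    [(1.94, 0.3), (4.29, 0.3), (0.94, 0.29)]
    [(4.66, 0.35), (4.24, 0.3), (2.57, 0.28)]
```

```bash
python3 - <<'E'
s=open('h.py').read()
s=s.replace("def ncc(a,b):","hp=lambda a:a-cv2.GaussianBlur(a,(0,0),18)\ndef ncc(a,b): a=hp(np.ascontiguousarray(a));b=hp(np.ascontiguousarray(b));")
s=s.replace("(.005,.006,.007),(.0018,.0025)","(.006,.007),(.002,)").replace("dx in(-8,0,8)","dx in(-6,0,6)")
open('h.py','w').write(s)
E
python3 -c "
from h import *
readw('pics/w0.npz')"
```

```text
(0, 2, 0.006, 0.002)
    [(1.94, 0.53), (4.03, 0.29), (-0.16, 0.29)]
    [(1.78, 0.45), (3.93, 0.25), (0.79, 0.24)]
    [(4.71, 0.57), (2.62, 0.39), (4.24, 0.38)]
(0, 2, 0.007, 0.002)
    [(1.94, 0.51), (4.03, 0.39), (-0.16, 0.37)]
    [(1.78, 0.47), (3.87, 0.32), (-0.37, 0.29)]
    [(4.76, 0.52), (4.19, 0.36), (2.62, 0.35)]
(0, 1, 0.006, 0.002)
    [(1.94, 0.53), (4.03, 0.3), (-0.21, 0.29)]
    [(1.78, 0.45), (-0.26, 0.31), (3.93, 0.25)]
    [(2.62, 0.39), (4.71, 0.3), (3.19, 0.3)]
(0, 1, 0.007, 0.002)
    [(1.94, 0.51), (4.03, 0.39), (-0.16, 0.31)]
    [(1.78, 0.47), (-0.31, 0.33), (3.87, 0.32)]
    [(2.62, 0.35), (3.14, 0.33), (4.71, 0.28)]
```

The template fit is clear: left 1.94, middle 1.78, right 4.71. So the wheels need to roll about +1.20, −0.73 and −0.52 rad.

```bash
cat >> h.py <<'E'
from scipy.spatial.transform import Rotation as Ro
YAW=BOX[2]+np.pi/2   # tool y along box y
def go(L=None,W=None,yaw=YAW,box=BOX,s=None):
    "numbers of a row for a target TCP: L in box frame or W in world"
    s=s or bot.sense();R=Ro.from_rotvec(s['orientation'])
    T=world(box,L)[0] if L is not None else np.array(W)
    ty=np.array([np.cos(yaw),np.sin(yaw),0]);tz=np.array([0,0,-1.]);tx=np.cross(ty,tz)
    Rt=Ro.from_matrix(np.c_[tx,ty,tz])
    d=R.inv().apply(T-s['eef_pos'])/.5;r=(R.inv()*Rt).as_rotvec()/.5
    print(T.round(4),'->',d.round(4),r.round(4))
def st():
    s=bot.sense();print('t',round(s['t'],2),s['eef_pos'].round(4),s['contact_force'].round(2),s['joints'].round(3),s['opening'])
E
python3 - <<'E'
from h import *
go(L=(-.059,-.044,.12))
E
```

```text
[ 0.5161 -0.0655  0.12  ] -> [-0.9914 -0.7339  0.2226] [-1.0000e-04 -0.0000e+00 -1.2842e+00]
```

Call:
play_rows([
  [-0.99,-0.734,0.1,0,0,-1,1],
  [-0.99,-0.734,0.1,0,0,-1,1],
  [-0.99,-0.734,0.1,0,0,-1,1],
  [-0.99,-0.734,0.1,0,0,-1,1],
  [-0.99,-0.734,0.1,0,0,-1,1],
  [-0.99,-0.734,0.1,0,0,-1,1],
  [-0.99,-0.734,0.1,0,0,-1,1],
  [-0.99,-0.734,0.1,0,0,-1,1],
  [-0.99,-0.734,0.1,0,0,-1,1],
  [-0.99,-0.734,0.1,0,0,-1,1],
  [-0.99,-0.734,0.1,0,0,-1,1],
  [-0.99,-0.734,0.1,0,0,-1,1],
  [-0.99,-0.734,0.1,0,0,-1,1],
  [-0.99,-0.734,0.1,0,0,-1,1],
], squeeze=30)

```text
t: 2.0
eef_pos: [0.5167, -0.0684, 0.1803]
orientation: [0.095, -3.14, 0.001]
contact_force: [0.2, 0.1, 0.0]
opening: -0.0003
gripper_force: 0.0
```

Run:
```python
from h import *
st()
for z in(.1,.083): go(L=(-.059,-.044,z))
```

```text
t 2.0 [ 0.5167 -0.0684  0.1803] [0.25 0.12 0.01] [-1.310e-01  1.240e-01 -1.540e-01  1.294e+00 -1.000e-03 -1.920e-01] -0.00027420731156918083
[ 0.5161 -0.0655  0.1   ] -> [0.0007 0.0059 0.1607] [-0.001  -0.0014 -0.2934]
[ 0.5161 -0.0655  0.083 ] -> [0.0007 0.0059 0.1947] [-0.001  -0.0014 -0.2934]
```

Call:
play_rows([
  [0.0,0.006,0.08,0,0,-0.293,1],
  [0.0,0.006,0.16,0,0,-0.293,1],
  [0.0,0.006,0.18,0,0,-0.293,1],
  [0.0,0.006,0.195,0,0,-0.293,1],
  [0.0,0.006,0.197,0,0,-0.293,1],
])

```text
t: 2.5
eef_pos: [0.5155, -0.0613, 0.0838]
orientation: [-0.333, 3.123, 0.002]
contact_force: [-1.5, 3.0, 3.2]
opening: -0.0001
gripper_force: 1.7
```

Run:
```python
from h import *
st()
for x in (-.059,-.072): go(L=(x,-.044,.082))
```

```text
t 2.5 [ 0.5155 -0.0613  0.0838] [-1.47  3.01  3.15] [-1.190e-01  1.560e-01 -3.310e-01  1.083e+00  1.000e-03 -3.310e-01] -7.895373068028456e-05
[ 0.5161 -0.0655  0.082 ] -> [ 0.0005 -0.0085  0.0035] [0.0019 0.0018 0.0103]
[ 0.5034 -0.0682  0.082 ] -> [ 0.0265 -0.0083  0.0035] [0.0019 0.0018 0.0103]
```

Call:
play_rows([
  [0,0,-0.02,0,0,0,1],
  [0,-0.008,-0.02,0,0,0.01,1],
  [0,-0.008,-0.02,0,0,0.01,1],
])

```text
t: 2.8
eef_pos: [0.5174, -0.0668, 0.0945]
orientation: [-0.323, 3.122, -0.002]
contact_force: [-0.2, 0.7, -0.6]
opening: -0.0001
gripper_force: 0.0
```

Run:
```python
from h import *
st()
for x in (-.059,-.072): go(L=(x,-.044,.082))
```

```text
t 2.8 [ 0.5174 -0.0668  0.0945] [-0.18  0.73 -0.61] [-1.280e-01  1.530e-01 -3.110e-01  1.104e+00 -1.000e-03 -3.340e-01] -0.00011335217644934676
[ 0.5161 -0.0655  0.082 ] -> [0.0021 0.0031 0.025 ] [-0.0032  0.0059 -0.0024]
[ 0.5034 -0.0682  0.082 ] -> [0.0281 0.0031 0.0249] [-0.0032  0.0059 -0.0024]
```

Call:
play_rows([
  [0.002,0.002,0.012,0,0,0,1],
  [0.002,0.002,0.02,0,0,0,1],
  [0.002,0.002,0.026,0,0,0,1],
  [0.002,0.002,0.026,0,0,0,1],
  [0.006,0.002,0.026,0,0,0,1],
  [0.011,0.002,0.026,0,0,0,1],
  [0.016,0.002,0.026,0,0,0,1],
  [0.021,0.002,0.026,0,0,0,1],
  [0.026,0.002,0.026,0,0,0,1],
  [0.029,0.002,0.026,0,0,0,1],
  [0.029,0.002,0.026,0,0,0,1],
])

```text
t: 3.9
eef_pos: [0.5023, -0.0683, 0.0804]
orientation: [-0.324, 3.123, -0.001]
contact_force: [0.5, 0.3, 5.9]
opening: 0.0001
gripper_force: 3.0
```

Run:
```python
from h import *
st()
for z in (.1,): go(L=(-.072,-.044,z));go(L=(-.056,0,z))
```

```text
t 3.9 [ 0.5023 -0.0683  0.0804] [0.46 0.25 5.87] [-0.135  0.135 -0.363  1.07  -0.    -0.342] 5.544660219111029e-05
[ 0.5034 -0.0682  0.1   ] -> [-0.0022 -0.0002 -0.0392] [-0.0014  0.0033 -0.0015]
[ 0.51   -0.0218  0.1   ] -> [-0.0342  0.0878 -0.0392] [-0.0014  0.0033 -0.0015]
```

Call:
play_rows([
  [0,0,-0.04,0,0,0,1],
  [-0.017,0.044,-0.04,0,0,0,1],
  [-0.034,0.088,-0.04,0,0,0,1],
  [-0.034,0.088,-0.04,0,0,0,1],
  [-0.034,0.088,-0.02,0,0,0,1],
  [-0.034,0.088,-0.008,0,0,0,1],
  [-0.034,0.088,0,0,0,0,1],
  [-0.034,0.088,0,0,0,0,1],
  [-0.029,0.088,0,0,0,0,1],
  [-0.024,0.088,0,0,0,0,1],
  [-0.019,0.088,0,0,0,0,1],
  [-0.014,0.088,0,0,0,0,1],
  [-0.009,0.088,0,0,0,0,1],
  [-0.004,0.088,0,0,0,0,1],
  [0.001,0.088,0,0,0,0,1],
  [0.004,0.088,0,0,0,0,1],
  [0.004,0.088,0,0,0,0,1],
])

```text
t: 5.6
eef_pos: [0.4909, -0.0257, 0.0801]
orientation: [-0.323, 3.124, 0.001]
contact_force: [-0.8, 1.7, 5.9]
opening: 0.0003
gripper_force: 3.0
```

Run:
```python
from h import *
st()
go(L=(-.074,.044,.1))
```

```text
t 5.6 [ 0.4909 -0.0257  0.0801] [-0.79  1.74  5.86] [-5.300e-02  1.080e-01 -3.950e-01  1.066e+00  1.000e-03 -2.590e-01] 0.0002834909340470165
[0.4833 0.0175 0.1   ] -> [-0.003   0.0878 -0.0396] [ 0.0015  0.0024 -0.0028]
```

Call:
play_rows([
  [0,0,-0.04,0,0,0,1],
  [-0.003,0.044,-0.04,0,0,0,1],
  [-0.003,0.088,-0.04,0,0,0,1],
  [-0.003,0.088,-0.04,0,0,0,1],
  [-0.003,0.088,-0.02,0,0,0,1],
  [-0.003,0.088,-0.008,0,0,0,1],
  [-0.003,0.088,0,0,0,0,1],
  [-0.003,0.088,0,0,0,0,1],
  [-0.008,0.088,0,0,0,0,1],
  [-0.013,0.088,0,0,0,0,1],
  [-0.018,0.088,0,0,0,0,1],
  [-0.023,0.088,0,0,0,0,1],
  [-0.028,0.088,0,0,0,0,1],
  [-0.034,0.088,0,0,0,0,1],
  [-0.034,0.088,0,0,0,0,1],
  [-0.034,0.088,-0.03,0,0,0,1],
])

```text
t: 7.2
eef_pos: [0.4975, 0.0203, 0.0931]
orientation: [0.322, -3.122, 0.0]
contact_force: [-0.2, 0.2, 0.5]
opening: 0.0
gripper_force: 0.0
```

Call:
play_rows([
  [0.031,0,0,0,0,0,1],
  [0.031,0,0,0,0,0,1],
  [0.031,0,0.022,0,0,0,1],
  [0.031,0,0.03,0,0,0,1],
  [0.031,0,0.03,0,0,0,1],
  [0.026,0,0.03,0,0,0,1],
  [0.021,0,0.03,0,0,0,1],
  [0.016,0,0.03,0,0,0,1],
  [0.011,0,0.03,0,0,0,1],
  [0.006,0,0.03,0,0,0,1],
  [0,0,0.03,0,0,0,1],
  [0,0,0.03,0,0,0,1],
  [0,0,-0.03,0,0,0,1],
  [-0.05,0,-0.13,0,0,0,1],
  [-0.05,0.1,-0.23,0,0,0,1],
  [-0.05,0.2,-0.23,0,0,0,1],
  [-0.05,0.3,-0.23,0,0,0,1],
  [-0.05,0.4,-0.23,0,0,0,1],
  [-0.05,0.5,-0.23,0,0,0,1],
])

```text
t: 9.1
eef_pos: [0.475, 0.2548, 0.2088]
orientation: [0.323, -3.124, 0.0]
contact_force: [0.8, -0.3, 1.2]
opening: 0.0002
gripper_force: 0.0
```

Run:
```python
from h import *
st()
sheet('pics/w1.png',5);readw('pics/w1.npz')
```

```text
t 9.1 [0.475  0.2548 0.2088] [ 0.81 -0.27  1.16] [ 0.492  0.153 -0.057  1.361 -0.     0.286] 0.00015542027792346655
(0, 2, 0.006, 0.002)
    [(3.09, 0.59), (0.99, 0.44), (4.14, 0.43)]
    [(0.99, 0.56), (2.04, 0.35), (3.09, 0.33)]
    [(4.24, 0.61), (3.19, 0.48), (2.15, 0.45)]
(0, 2, 0.007, 0.002)
    [(3.09, 0.6), (4.14, 0.47), (3.61, 0.46)]
    [(0.99, 0.55), (3.09, 0.37), (2.04, 0.36)]
    [(4.24, 0.54), (3.19, 0.46), (3.72, 0.45)]
(0, 1, 0.006, 0.002)
    [(3.09, 0.59), (0.99, 0.44), (4.14, 0.4)]
    [(0.99, 0.56), (2.04, 0.35), (3.09, 0.33)]
    [(4.24, 0.48), (3.19, 0.48), (2.15, 0.45)]
(0, 1, 0.007, 0.002)
    [(3.09, 0.6), (5.18, 0.5), (3.61, 0.46)]
    [(0.99, 0.55), (3.09, 0.37), (2.04, 0.36)]
    [(3.19, 0.46), (3.72, 0.45), (4.24, 0.43)]
```

View pics/w1.png

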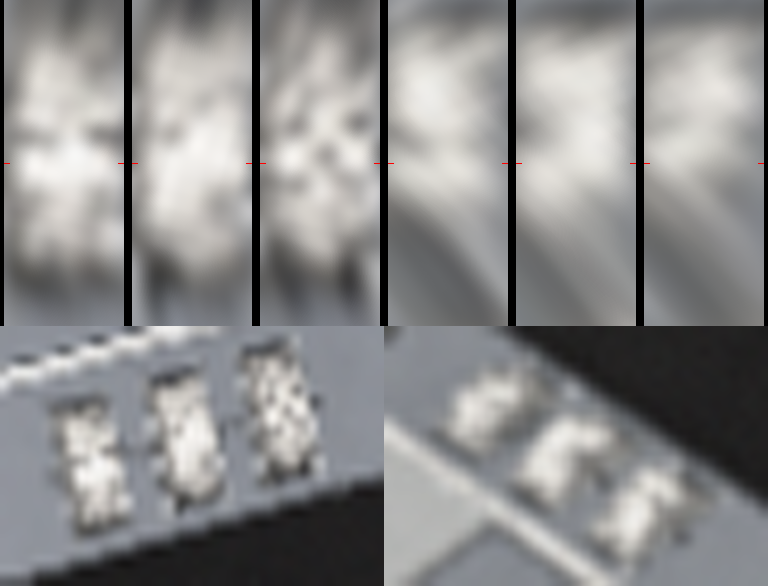

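The wheels now read 3.09, 0.99 and 4.24, which is within 0.06 rad of the code. On the right wheel the "5" is centred at (325,153). Next I'll grip the lid's bar.

Run:
```python
from h import *
for L in((.034,-.056,.14),(.034,-.056,.0805)): go(L=L)
```

```text
[ 0.6096 -0.0581  0.14  ] -> [-0.1364 -0.6609  0.1393] [-0.0002 -0.0002 -0.0056]
[ 0.6096 -0.0581  0.0805] -> [-0.1364 -0.6609  0.2583] [-0.0002 -0.0002 -0.0056]
```

Call:
play_rows([
  [-0.136,-0.1,0.05,0,0,-0.006,0.5],
  [-0.136,-0.2,0.05,0,0,-0.006,0.5],
  [-0.136,-0.3,0.05,0,0,-0.006,0.5],
  [-0.136,-0.4,0.05,0,0,-0.006,0.5],
  [-0.136,-0.5,0.05,0,0,-0.006,0.5],
  [-0.136,-0.6,0.08,0,0,-0.006,0.5],
  [-0.136,-0.661,0.14,0,0,-0.006,0.5],
  [-0.136,-0.661,0.14,0,0,-0.006,0.5],
  [-0.136,-0.661,0.14,0,0,-0.006,0.5],
])

```text
t: 10.5
eef_pos: [0.6086, -0.0595, 0.1377]
orientation: [0.321, -3.122, -0.001]
contact_force: [0.4, -0.0, 0.1]
opening: 0.0426
gripper_force: 0.0
```

Run:
```python
from h import *
st()
go(L=(.034,-.056,.0805))
```

```text
t 10.5 [ 0.6086 -0.0595  0.1377] [ 0.45 -0.01  0.07] [-0.098  0.306 -0.02   1.249 -0.    -0.302] 0.04257790497149985
[ 0.6096 -0.0581  0.0805] -> [-0.0029  0.0023  0.1144] [ 0.002  -0.0064 -0.0049]
```

Call:
play_rows([
  [-0.002,0.001,0.05,0,0,0,0.5],
  [-0.002,0.001,0.1,0,0,0,0.5],
  [-0.002,0.001,0.114,0,0,0,0.5],
  [-0.002,0.001,0.114,0,0,0,0.5],
  [-0.002,0.001,0.114,0,0,0,1],
  [-0.002,0.001,0.114,0,0,0,1],
  [-0.002,0.001,0.114,0,0,0,1],
  [-0.002,0.001,0.114,0,0,0,1],
], squeeze=25)

```text
t: 11.3
eef_pos: [0.6116, -0.056, 0.0846]
orientation: [-0.328, 3.121, -0.001]
contact_force: [-0.6, 0.3, 6.1]
opening: 0.0114
gripper_force: 28.1
```

Run:
```python
from h import *
st()
go(L=(.034,.053,.0805))
```

```text
t 11.3 [ 0.6116 -0.056   0.0846] [-0.63  0.25  6.07] [-0.091  0.326 -0.111  1.131  0.    -0.301] 0.011364654622049459
[0.5872 0.0486 0.0805] -> [0.0043 0.2147 0.008 ] [-0.0016  0.0059  0.0047]
```

Call:
play_rows([
  [0,0,-0.004,0,0,0,1],
  [0,0.02,-0.004,0,0,0,1],
  [0,0.045,-0.004,0,0,0,1],
  [0,0.075,-0.004,0,0,0,1],
  [0,0.105,-0.004,0,0,0,1],
  [0,0.135,-0.004,0,0,0,1],
  [0,0.165,-0.004,0,0,0,1],
  [0,0.19,-0.004,0,0,0,1],
  [0,0.205,-0.004,0,0,0,1],
  [0,0.212,-0.004,0,0,0,1],
  [0,0.217,-0.004,0,0,0,1],
  [0,0.217,-0.004,0,0,0,1],
])

```text
t: 12.5
eef_pos: [0.5901, 0.0462, 0.0847]
orientation: [-0.325, 3.122, -0.016]
contact_force: [9.2, -14.6, -6.9]
opening: 0.0112
gripper_force: 26.6
```

Run:
```python
from h import *
st();import numpy as np
p=bot.sense()['eef_pos'];c,s=np.cos(BOX[2]),np.sin(BOX[2]);d=p[:2]-BOX[:2];print(c*d[0]+s*d[1],-s*d[0]+c*d[1])
```

```text
t 12.5 [0.5901 0.0462 0.0847] [  9.21 -14.57  -6.87] [ 0.083  0.285 -0.166  1.117 -0.01  -0.124] 0.011220243875844305
0.0363733099938501 0.05010428217104884
```

Call:
play_rows([
  [0,-0.003,0,0,0,0,0.6],
  [0,-0.003,0,0,0,0,0.6],
  [0,-0.003,0,0,0,0,0.6],
  [0,-0.003,-0.06,0,0,0,0.6],
  [0,-0.003,-0.15,0,0,0,0.6],
  [0.1,0.05,-0.25,0,0,0,0.6],
  [0.15,0.15,-0.25,0,0,0,0.6],
  [0.2,0.25,-0.25,0,0,0,0.6],
  [0.2,0.35,-0.25,0,0,0,0.6],
  [0.2,0.4,-0.25,0,0,0,0.6],
])

```text
t: 13.5
eef_pos: [0.4474, 0.2245, 0.2109]
orientation: [-0.328, 3.123, 0.001]
contact_force: [1.9, 0.6, 0.6]
opening: 0.0342
gripper_force: 0.0
```

Run:
```python
from h import *
st()
sheet('pics/w2.png',4)
I=np.load('pics/w2.npz')
a=cv2.resize(I['top'][138:214,312:392],None,fx=7,fy=7,interpolation=cv2.INTER_CUBIC)
b=cv2.resize(I['side'][108:183,148:248],None,fx=2.4,fy=5/5*2.4,interpolation=cv2.INTER_CUBIC)
im=np.zeros((540,800,3));im[:532,:560]=a;im[:180,560:]=b
cv2.imwrite('pics/open.png',np.clip(im,0,255).astype(np.uint8))
readw('pics/w2.npz')
```

```text
t 13.5 [0.4474 0.2245 0.2109] [1.9  0.57 0.57] [ 0.465  0.079 -0.137  1.354  0.     0.256] 0.03423496567410046
(0, 2, 0.006, 0.002)
    [(3.09, 0.59), (0.99, 0.44), (4.14, 0.43)]
    [(0.99, 0.57), (2.04, 0.35), (3.09, 0.33)]
    [(4.24, 0.61), (3.19, 0.48), (2.15, 0.46)]
(0, 2, 0.007, 0.002)
    [(3.09, 0.6), (4.14, 0.48), (3.61, 0.46)]
    [(0.99, 0.55), (3.09, 0.38), (2.04, 0.36)]
    [(4.24, 0.54), (3.19, 0.46), (3.72, 0.45)]
(0, 1, 0.006, 0.002)
    [(3.09, 0.59), (0.99, 0.44), (4.14, 0.4)]
    [(0.99, 0.57), (2.04, 0.35), (3.09, 0.33)]
    [(4.24, 0.48), (3.19, 0.48), (2.15, 0.46)]
(0, 1, 0.007, 0.002)
    [(3.09, 0.6), (5.18, 0.5), (3.61, 0.46)]
    [(0.99, 0.55), (3.09, 0.38), (2.04, 0.36)]
    [(3.19, 0.46), (3.72, 0.45), (4.24, 0.43)]
```

View pics/open.png

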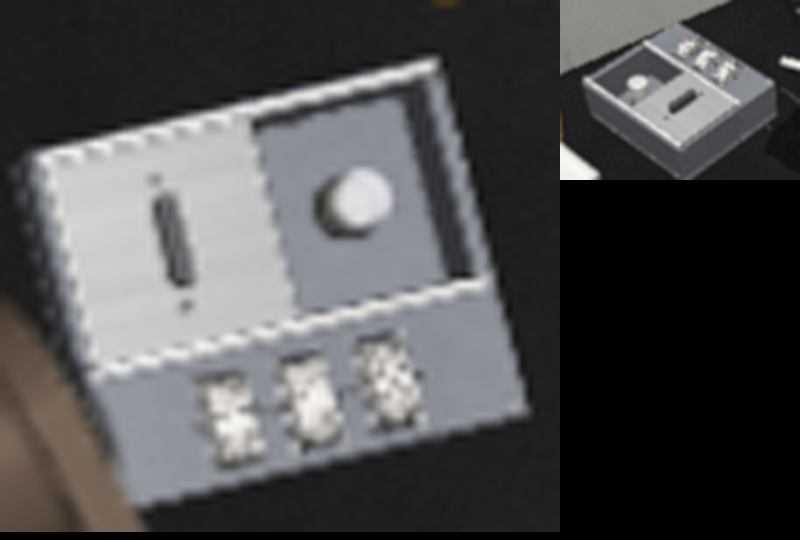

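The lid is open. In the crop the case's white cap is at about (362,200), its foot at about (345,210), and the lid handle at (173,240). In the side inset the cap is at (637,84).

Run:
```python
from h import *
h=lambda a,s,o:(np.array(a)+.5)/s-.5+o
I=np.load('pics/w2.npz')
def inv(W):
    d=np.array(W)[:2]-BOX[:2];c,s=np.cos(BOX[2]),np.sin(BOX[2]);return np.array([c*d[0]+s*d[1],-s*d[0]+c*d[1]])
# bright blob centroids in compartment
def blob(n,c,r,th):
    g=cv2.cvtColor(I[n],cv2.COLOR_BGR2GRAY);x,y=np.round(c).astype(int);w=g[y-r:y+r+1,x-r:x+r+1]
    m=np.clip(w-th,0,None);Y,X=np.mgrid[-r:r+1,-r:r+1];return np.array([x+(m*X).sum()/m.sum(),y+(m*Y).sum()/m.sum()]),w.max(),w.min(),(m>0).sum()
t0=h((362,200),7,(312,138));s0=h((77,84),2.4,(148,108))
t=blob('top',t0,6,180);s=blob('side',s0,6,180);print(t0,t,s0,s)
X=tri({'top':t[0],'side':s[0]});print('case top',X,inv(X))
ht=h((173,240),7,(312,138));hs=h((122,100),2.4,(148,108));H=tri({'top':ht,'side':hs});print('handle',H,inv(H))
print(proj('top',world(BOX,[(.034,.052,.095),(.034,-.055,.008)])),ht)
```

```text
[363.28571429 166.14285714] (array([363.53488813, 165.70694633]), np.float32(225.85426), np.float32(53.67275), np.int64(48)) [179.79166667 142.70833333] (array([180.0804506 , 142.18976437]), np.float32(232.64825), np.float32(67.687), np.int64(35))
case top [ 0.61237237 -0.0613501   0.05724637] [ 0.0360468 -0.0597484]
handle [0.58921906 0.04800197 0.0884226 ] [0.03589588 0.05202784]
[[336.66381127 172.22548528]
 [359.55942708 168.30749046]] [336.28571429 171.85714286]
```

Run:
```python
from h import *
go(W=(.6115,-.061,.13)); go(W=(.6115,-.061,.026))
```

```text
[ 0.6115 -0.061   0.13  ] -> [-0.2003 -0.6209  0.1593] [-0.0004 -0.0004  0.0011]
[ 0.6115 -0.061   0.026 ] -> [-0.2004 -0.6209  0.3673] [-0.0004 -0.0004  0.0011]
```

Call:
play_rows([
  [-0.05,-0.1,0,0,0,0,0.47],
  [-0.08,-0.19,0,0,0,0,0.47],
  [-0.11,-0.28,0,0,0,0,0.47],
  [-0.14,-0.37,0,0,0,0,0.47],
  [-0.17,-0.46,0,0,0,0,0.47],
  [-0.2,-0.55,0.05,0,0,0,0.47],
  [-0.2,-0.62,0.1,0,0,0,0.47],
  [-0.2,-0.621,0.16,0,0,0,0.47],
  [-0.2,-0.621,0.16,0,0,0,0.47],
  [-0.2,-0.621,0.16,0,0,0,0.47],
])

```text
t: 14.9
eef_pos: [0.6109, -0.0607, 0.1297]
orientation: [0.326, -3.123, -0.001]
contact_force: [0.1, -0.4, 0.6]
opening: 0.045
gripper_force: 0.0
```

Run:
```python
from h import *
st();go(W=(.6115,-.061,.026))
```

```text
t 14.9 [ 0.6109 -0.0607  0.1297] [ 0.13 -0.39  0.65] [-0.099  0.311 -0.03   1.231  0.    -0.307] 0.044959823228345845
[ 0.6115 -0.061   0.026 ] -> [-0.0013 -0.001   0.2074] [ 0.0013 -0.0029  0.0012]
```

Call:
play_rows([
  [-0.001,-0.001,0.06,0,0,0,0.47],
  [-0.001,-0.001,0.12,0,0,0,0.47],
  [-0.001,-0.001,0.16,0,0,0,0.47],
  [-0.001,-0.001,0.19,0,0,0,0.47],
  [-0.001,-0.001,0.206,0,0,0,0.47],
  [-0.001,-0.001,0.206,0,0,0,0.47],
  [-0.001,-0.001,0.206,0,0,0,0.47],
])

```text
t: 15.6
eef_pos: [0.6134, -0.0598, 0.0289]
orientation: [-0.329, 3.121, -0.001]
contact_force: [0.8, -0.6, 1.4]
opening: 0.0453
gripper_force: 0.5
```

Call:
play_rows([
  [0,0,0,0,0,0,0.65],
  [0,0,0,0,0,0,0.75],
  [0,0,0,0,0,0,1],
  [0,0,0,0,0,0,1],
  [0,0,0,0,0,0,1],
], squeeze=35)

```text
t: 16.1
eef_pos: [0.6129, -0.06, 0.028]
orientation: [-0.329, 3.122, -0.0]
contact_force: [-1.4, 0.9, 6.4]
opening: 0.0237
gripper_force: 34.1
```

Call:
play_rows([
  [0,0,-0.01,0,0,0,1],
  [0,0,-0.04,0,0,0,1],
  [0,0,-0.08,0,0,0,1],
  [0,0,-0.12,0,0,0,1],
  [0,0,-0.17,0,0,0,1],
  [0,0,-0.22,0,0,0,1],
  [0,0,-0.26,0,0,0,1],
  [0,0,-0.26,0,0,0,1],
])

```text
t: 16.9
eef_pos: [0.6136, -0.0602, 0.1599]
orientation: [-0.328, 3.12, -0.002]
contact_force: [0.6, 0.1, 0.4]
opening: 0.024
gripper_force: 34.3
```

Run:
```python
from h import *
st();go(W=(.451,.3325,.157))
```

```text
t 16.9 [ 0.6136 -0.0602  0.1599] [0.59 0.05 0.42] [-0.098  0.303  0.025  1.288 -0.    -0.307] 0.024038112672519957
[0.451  0.3325 0.157 ] -> [0.1545 0.8359 0.0039] [-0.0031  0.0094  0.0048]
```

Call:
play_rows([
  [0.01,0.04,0,0,0,0,1],
  [0.025,0.12,0,0,0,0,1],
  [0.04,0.2,0,0,0,0,1],
  [0.055,0.28,0,0,0,0,1],
  [0.07,0.36,0,0,0,0,1],
  [0.085,0.44,0,0,0,0,1],
  [0.1,0.52,0,0,0,0,1],
  [0.115,0.6,0,0,0,0,1],
  [0.13,0.68,0,0,0,0,1],
  [0.145,0.76,0.02,0,0,0,1],
  [0.154,0.82,0.06,0,0,0,1],
  [0.154,0.836,0.1,0,0,0,1],
  [0.154,0.836,0.14,0,0,0,1],
  [0.154,0.836,0.18,0,0,0,1],
  [0.154,0.836,0.2,0,0,0,1],
  [0.154,0.836,0.2,0,0,0,1],
  [0.154,0.836,0.2,0,0,0,1],
])

```text
t: 18.6
eef_pos: [0.4494, 0.3327, 0.0567]
orientation: [0.329, -3.124, 0.0]
contact_force: [0.3, 0.4, -0.1]
opening: 0.0235
gripper_force: 34.4
```

Run:
```python
from h import *
st();go(W=(.451,.3325,.025))
I={n:avg(n,3) for n in('top','side')}
im=np.hstack([cv2.resize(I['top'][180:255,225:305],(400,375),interpolation=cv2.INTER_CUBIC),cv2.resize(I['side'][140:215,235:315],(400,375),interpolation=cv2.INTER_CUBIC)])
cv2.imwrite('pics/place.png',np.clip(im,0,255))
```

```text
t 18.6 [0.4494 0.3327 0.0567] [ 0.3   0.43 -0.08] [ 0.637  0.246 -0.282  1.043  0.     0.427] 0.023476508543521353
[0.451  0.3325 0.025 ] -> [-0.003  -0.0011  0.0635] [-0.0002 -0.0009  0.005 ][ WARN:0@4.402] global loadsave.cpp:1063 imwrite_ Unsupported depth image for selected encoder is fallbacked to CV_8U.
```

View pics/place.png

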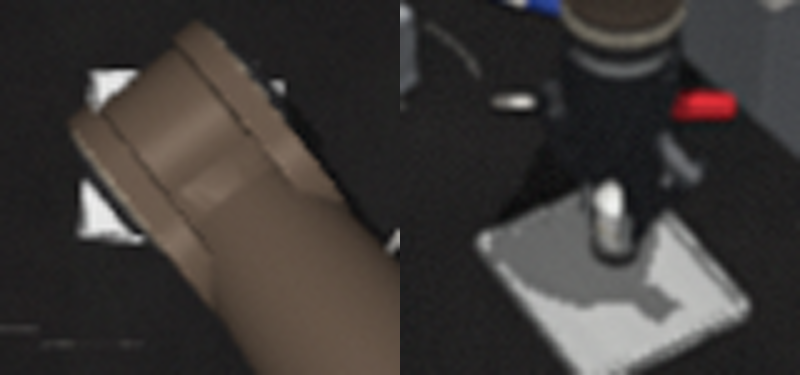

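The side view shows the case held upright over the tray, with its foot at about (612,245) in the crop. I'll lower it slowly.

Call:
play_rows([
  [-0.002,0,0.03,0,0,0,1],
  [-0.002,0,0.05,0,0,0,1],
  [-0.002,0,0.056,0,0,0,1],
  [-0.002,0,0.06,0,0,0,1],
  [-0.002,0,0.062,0,0,0,1],
  [-0.002,0,0.064,0,0,0,1],
  [-0.002,0,0.064,0,0,0,1],
  [-0.002,0,0.064,0,0,0,1],
])

```text
t: 19.7
eef_pos: [0.4509, 0.3331, 0.025]
orientation: [-0.329, 3.124, 0.0]
contact_force: [0.9, -0.1, -0.9]
opening: 0.0237
gripper_force: 34.4
```

Not in contact yet. I'll lower in small steps.

Call:
play_rows([
  [0,0,0.001,0,0,0,1],
  [0,0,0.002,0,0,0,1],
  [0,0,0.003,0,0,0,1],
  [0,0,0.003,0,0,0,1],
])

```text
t: 20.1
eef_pos: [0.4509, 0.333, 0.024]
orientation: [-0.329, 3.124, 0.001]
contact_force: [-2.7, -2.5, 5.9]
opening: 0.0242
gripper_force: 35.0
```

Call:
play_rows([
  [0,0,0,0,0,0,0.68],
  [0,0,0,0,0,0,0.6],
  [0,0,0,0,0,0,0.45],
  [0,0,0,0,0,0,0.45],
  [0,0,0,0,0,0,0.45],
])

```text
t: 20.6
eef_pos: [0.4507, 0.3329, 0.023]
orientation: [0.329, -3.124, 0.0]
contact_force: [0.3, -0.7, 0.1]
opening: 0.0469
gripper_force: 0.0
```

Call:
play_rows([
  [0,0,-0.02,0,0,0,0.45],
  [0,0,-0.06,0,0,0,0.45],
  [0,0,-0.12,0,0,0,0.45],
  [0,0,-0.2,0,0,0,0.45],
  [0,0,-0.3,0,0,0,0.45],
  [0.1,0.1,-0.35,0,0,0,0.45],
  [0.2,0.2,-0.35,0,0,0,0.45],
  [0.2,0.3,-0.35,0,0,0,0.45],
  [0.2,0.35,-0.35,0,0,0,0.45],
  [0.2,0.35,-0.35,0,0,0,0.45],
  [0.2,0.35,-0.35,0,0,0,0.45],
])

```text
t: 21.7
eef_pos: [0.3156, 0.4846, 0.1984]
orientation: [-0.334, 3.124, -0.0]
contact_force: [1.0, -0.3, -1.5]
opening: 0.0471
gripper_force: 0.0
```

Run:
```python
from h import *
st()
sheet('pics/w3.png',4);I=np.load('pics/w3.npz');readw('pics/w3.npz')
q=lambda n,x,y:cv2.resize(I[n][y:y+60,x:x+80],(400,300),interpolation=cv2.INTER_CUBIC)
im=np.vstack([np.hstack([q('top',225,180),q('side',240,155)]),np.hstack([q('top',310,145),q('top',225,125)])])
cv2.imwrite('pics/end.png',np.clip(im,0,255).astype(np.uint8))
```

```text
t 21.7 [0.3156 0.4846 0.1984] [ 1.   -0.29 -1.54] [ 0.994  0.229  0.012  1.354 -0.     0.781] 0.04713577709857471
(0, 2, 0.006, 0.002)
    [(3.09, 0.59), (0.99, 0.43), (4.14, 0.43)]
    [(0.99, 0.57), (2.04, 0.35), (3.09, 0.33)]
    [(4.24, 0.61), (3.19, 0.48), (2.15, 0.45)]
(0, 2, 0.007, 0.002)
    [(3.09, 0.6), (4.14, 0.47), (3.61, 0.46)]
    [(0.99, 0.55), (3.09, 0.38), (2.04, 0.37)]
    [(4.24, 0.54), (3.19, 0.46), (3.72, 0.45)]
(0, 1, 0.006, 0.002)
    [(3.09, 0.59), (0.99, 0.43), (4.14, 0.4)]
    [(0.99, 0.57), (2.04, 0.35), (3.09, 0.33)]
    [(4.24, 0.49), (3.19, 0.48), (2.15, 0.45)]
(0, 1, 0.007, 0.002)
    [(3.09, 0.6), (5.18, 0.5), (3.61, 0.46)]
    [(0.99, 0.55), (3.09, 0.38), (2.04, 0.37)]
    [(3.19, 0.46), (3.72, 0.45), (4.24, 0.44)]
```

View pics/end.png

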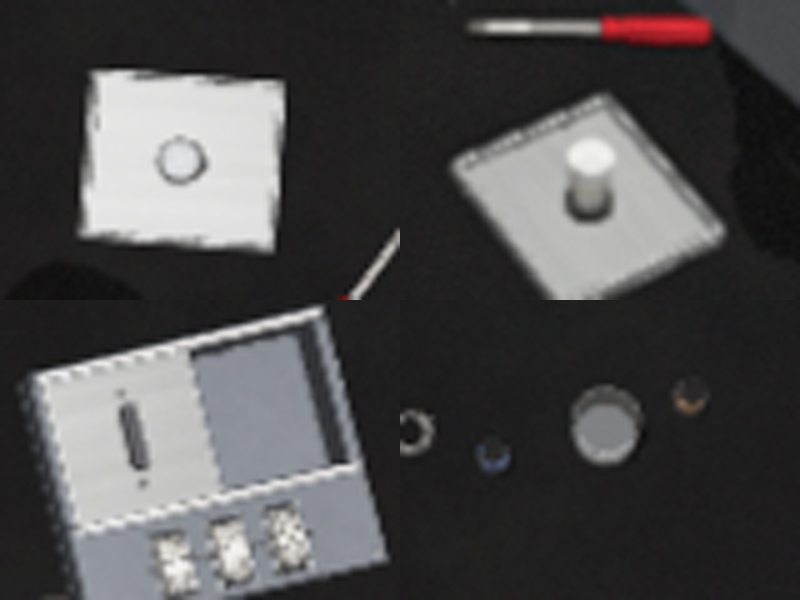

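The case stands upright at the tray's centre, at (181,160) in the top crop and (588,185) in the side crop. The lid is open, the wheels are unchanged, and the vials and beaker are where they started.

```bash
python3 -c "
from bench import hand_in
print(hand_in())"
```

```text
the job is handed in; nothing more can be done
None
```

I handed the job in at about 22 s of the 67 s. By the final pictures the wheels are on 4-2-5, the lid is fully open, the objective case stands upright in the middle of the metal tray, and the vials and beaker have not moved; the hand-in gave no verdict.

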